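# Tension the quick-release clamp over a well plate

## Robot

A 6-joint arm with a two-finger parallel gripper is mounted at the origin on the work surface. World frame = base frame: x ahead of the robot, y to its left, z up, the work surface at z = 0. Lengths are in m, angles in degrees, forces in N, time in s.
With the tool pointing down it reaches from about 0.3 to 0.85 m from the base axis. Payload 5.4 kg.
Tool frame: the origin (TCP) lies on the centre line of the jaws, within the pads' length; the fingertips stand 14 mm ahead of it and the grasp point (between the pads) lies 5 mm behind it; z points along the fingers, y is the line along which they close (so a half turn about z gives the same grasp; the last joint's range is limited). The gripper opens to 85 mm and grips with 20 to 120 N. Pads are 22 mm wide; open, the fingers measure 114 mm over their backs; the gripper's body (76 mm by 85 mm) begins 54 mm behind the grasp point. The pads swing forward as they close: fully open they stand 13 mm farther back than shut.
Start: joints at [-77.355, 9.076, 91.501, -0, 79.423, -12.038], TCP at [0.24, -0.522, 0.245] pointing down, gripper open.
Joint ranges: [-166.64, 166.64], [-54.1, 131.32], [10.49, 154.53], [-73.88, 253.88], [9.74, 151.15], [-171.62, 171.62]. Speed limits (degrees/s): [147.25, 147.25, 180, 180, 180, 180].

## Interface

Orientations are given as [roll, pitch, yaw] about the fixed x, y, z axes, in that order (R = Rz(yaw) Ry(pitch) Rx(roll)).
In Python, from plant import r gives the robot as it stands.
- The arm moves only by the tool carry_out, never from a script. Its argument "motion" is a list of rows, each an object with "claw": the finger opening in m, from 0 to 0.0854; "translation": the shift along the tool's x, y, z in m, a list of three; "rotation": the turn, a rotation vector about the tool's x, y, z in rad, a list of three. A call has 1 to 5 rows; each row is the pose to reach, as a shift and turn from the pose commanded when the call began, along the tool's axes at that moment; what a row does not reach only later rows make up. A row lasts 1/12 s, in which the tool goes at most 41.7 mm and 7.16 degrees, less where a joint would pass 70% of its speed; a pose out of reach is approached as far as the arm can. A call with a gripper value outside its range is refused whole. The fingers move at their own pace and stop on an object; the grip force is fixed at half the most. Time passes only in rows, so rows that repeat a pose let the fingers close. It gives the time, the measured TCP pose, the force, the opening and the grip force at its end, in the units of the state.
- r.get_obs(): the state, without advancing time (a new reading comes with each control period).
- r.get_image(name): name is "side" or "top" or "wrist"; returns a dict with "color" (400x640x3 uint8, blue, green, red), "range_z" (400x640 float32, m along the optical axis (not along the pixel's ray), 0 where there is no reading), "camera_matrix" (3x3 intrinsics, pixels), "R" (3x3) and "t" (3): a world point X has camera coordinates R X + t. Camera axes: x right, y down, z forward; pixel columns grow to the right and rows downward; lengths in m; the calibration is good to about 2 mm. A picture is of the moment at which its call begins.
- r.hand_in(): hands the job in; it is judged then, once.
The state is a dict: "t": time; "joint_positions": joint angles; "joint_velocities": joint speeds; "joint_torque": joint torques, N m; "tcp_pos": TCP position; "orientation": TCP orientation; "contact_force": force on the tool from outside, world axes, zero at the start; "moment": the same for the moment, N m; "finger_gap": finger opening in m; "grip_force": force on a finger pad.
Only numpy, scipy, OpenCV 4.12 (cv2) and the standard library are available. Lean on these libraries where they do the work, as an engineer would, in place of code of your own. Each camera call takes 0.05 s, during which the arm holds its last target. There are 200 camera calls.

## Task

Two plate clamps stand on the lab bench with their cam levers open; work on the one that holds the white well plate. Turn its T-shaped adjusting nut clockwise (seen from above) until its bar lies in line with the strap and leave it there, then flip that clamp's cam lever over the top, away from the robot, until it is fully home against its stop, to clamp the plate. Do not touch the empty clamp.

Things in the scene. Friction and masses are not known exactly. Their poses are not given: they have to be found in the camera images.
- clamp_nut_centre (a point): Centre of the adjusting nut's bar on the clamp holding the white well plate, 70 mm above the bench, on the nut's upright axis. Fixed to the clamp, does not turn with the nut: z up, strap along y. Lever pivot (pin along y) at (0, -150, -20) mm from here. Grey base 150 (x) by 200 (y) by 12 mm, bolted down; the 24 mm wide strap between nut and lever has its top at most 41 mm above the bench.
- clamp_nut (a joint): Turn of that nut, rad, 0 to 2.2, growing clockwise from above. At 0 its bar lies along x (square to the strap), at 1.57 along y (in line). Starts 0.3 to 0.8; friction 0.05 N m, stays where left. Black bar 46 long, 12 wide, 24 mm high (58 to 82 mm above the bench) on an 11 mm thick neck; below it a 28 mm flange, top 46 mm above the bench: fingertips may go down to 49 mm.
- clamp_lever (a joint): That clamp's cam lever, rad. 0 open: points up, leaning 25 deg to -x. Swings over the top to +x; 1.57 fully home on its stop, 25 deg above level. Starts 0 to 0.25. 85 mm long from the pivot: bar 14 wide (y), 10 mm thick; black end 22 by 13 mm on the last 26 mm. Friction 0.1 N m holds it anywhere: push it over (about 3 N at 35 mm above the pivot). The strap sinks 5 mm as it closes.
- spare: The other, identical clamp, empty (no plate in it), also bolted down; origin under the centre of its base (150 by 200 mm), strap along y, up to 135 mm high. Not to be touched.
Things that resemble listed ones, but are neither listed nor needed, are in the scene too. What is shaped like the part that bears clamp_nut_centre but pink is not meant.

How it is judged:
By the outcome, as a careful person would: the job done as asked, in the order asked, and still so for the second after the job is handed in, with the robot touching nothing.
It also fails if it takes over 45 s, if anything falls off the work surface, if the arm or the gripper's body presses on something with over 40 N, if the wrist force passes 120 N, or if a joint passes its speed limit or range.

## Working session

There is one attempt and no reset: what is moved stays moved. The work goes in short steps, Python scripts to look and compute and a tool call to move; the robot and the scene stay as the last step left them, time stands still between calls to the robot, and variables do not carry over. Pictures are saved under pics/ and viewed, at most 10 in all, crops included, and the job is handed in when it is done.

Besides the shell and the picture viewer there is one more tool, called as name(argument=value, ...), one argument or row to a line, values as JSON. carry_out: Moves the arm, as the interface text tells. Its arguments: {"type":"object","properties":{"motion":{"type":"array"}},"required":["motion"]}

```bash
mkdir -p pics
cat > h.py <<'E'
import numpy as np, cv2
from plant import r
def save(name,fn):
    im=r.get_image(name); cv2.imwrite('pics/'+fn+'.png',im['color']); np.savez('pics/'+fn+'.npz',**im); return im
def pt(fn,u,v,k=1):
    d=np.load('pics/'+fn+'.npz'); u,v=int(round(u)),int(round(v))
    w=d['range_z'][v-k:v+k+1,u-k:u+k+1]; z=np.median(w[w>0])
    return d['R'].T@(np.linalg.inv(d['camera_matrix'])@[u,v,1]*z-d['t'])
def ptz(fn,u,v,z):
    d=np.load('pics/'+fn+'.npz'); ray=d['R'].T@np.linalg.inv(d['camera_matrix'])@[u,v,1]; c=-d['R'].T@d['t']
    return c+ray*(z-c[2])/ray[2]
def crop(fn,out,u0,v0,u1,v1,s):
    im=cv2.imread('pics/'+fn+'.png')[v0:v1,u0:u1]; cv2.imwrite('pics/'+out+'.png',cv2.resize(im,None,fx=s,fy=s,interpolation=cv2.INTER_CUBIC))
E
python3 - <<'E'
from h import *
a=save('top','top0');b=save('side','side0')
print(r.get_obs())
E
```

```text
{'t': 0.1, 'joint_positions': array([-7.73558067e+01,  9.11076307e+00,  9.15649239e+01,  1.68307490e-03,
        7.94225395e+01, -1.20385668e+01]), 'joint_velocities': array([-0.07240801,  0.00846382, -0.21063861, -0.01652643,  0.01708484,
       -0.05566919]), 'joint_torque': array([-6.04443867e-04, -3.96989787e+01, -3.32339323e+01, -2.24427436e-04,
        4.18632277e-03,  2.88738897e-05]), 'tcp_pos': array([ 0.23998354, -0.52196083,  0.24439873]), 'orientation': array([-1.79904279e+02, -2.21046456e-02,  2.46824313e+01]), 'contact_force': array([-1.25301056,  1.02022661, -0.6754044 ]), 'moment': array([-0.02390323, -0.05459646,  0.02461177]), 'grip_force': 0.0, 'finger_gap': 0.0855967879320861}
```

View pics/top0.png

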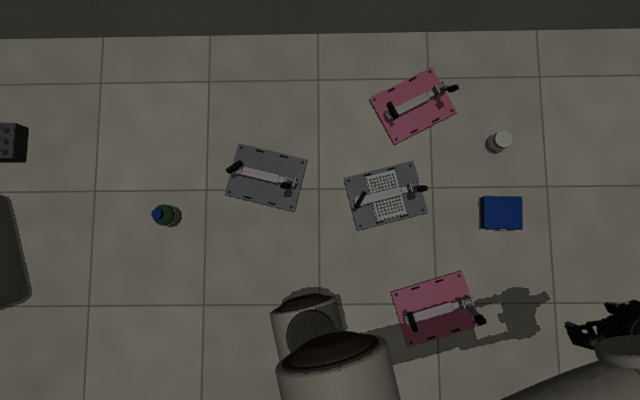

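View pics/side0.png

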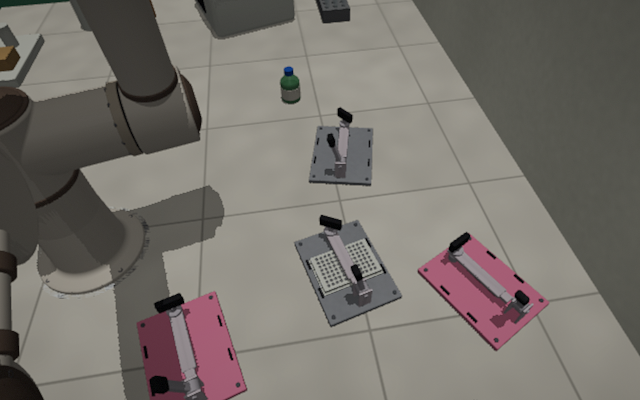

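Candidates: the grey clamp with the white plate at top (386,195), which matches the description; the empty grey spare at (265,177); and pink clamps at (413,105) and (435,308). I'll check the choice in a close crop.

Run:
```python
from h import *
A=cv2.imread('pics/top0.png')[150:240,335:435]; B=cv2.imread('pics/side0.png')[205:330,285:410]
A=cv2.resize(A,(500,450),interpolation=2);B=cv2.resize(B,(300,300),interpolation=2)
c=np.zeros((450,800,3),np.uint8);c[:,:500]=A;c[:300,500:]=B
c=np.clip(c.astype(float)*1.8,0,255).astype(np.uint8);cv2.imwrite('pics/c0.png',c)
d=np.load('pics/top0.npz');print('cam',-d['R'].T@d['t'])
d=np.load('pics/side0.npz');print('cam',-d['R'].T@d['t'])
# base: grey plate corners
for p in [(345,178),(412,162),(427,213),(357,230)]: print(p,ptz('top0',*p,.012).round(3))
for p in [(360,200),(420,188),(414,189)]: print(p,pt('top0',*p).round(3))
for p in [(330,222),(356,272)]: print(p,pt('side0',*p).round(3))
```

```text
cam [ 0.40348928 -0.00340715  1.08912313]
cam [ 0.43444601 -0.56529182  0.74469015]
(345, 178) [ 0.572 -0.033  0.012]
(412, 162) [ 0.614 -0.218  0.012]
(427, 213) [ 0.473 -0.255  0.012]
(357, 230) [ 0.428 -0.064  0.012]
(360, 200) [ 0.503 -0.068  0.083]
(420, 188) [ 0.526 -0.211  0.134]
(414, 189) [ 0.533 -0.212  0.061]
(330, 222) [ 0.505 -0.076  0.079]
(356, 272) [ 0.525 -0.225  0.133]
```

View pics/c0.png

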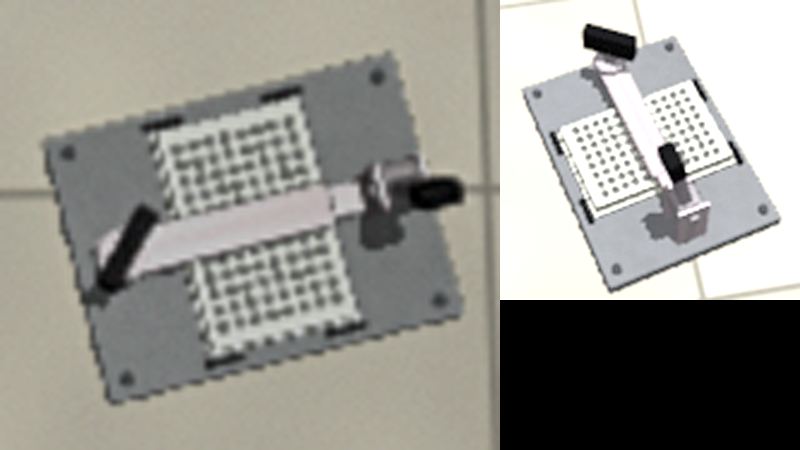

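The crop confirms the plate clamp: nut bar at left, crop (128,248), turned about 45° clockwise from x, and lever end at right (435,190). By the base outline the clamp is yawed about 13°, with the nut near (0.504,-0.070). I'll move above it.

carry_out(
  motion=[
    {"claw": 0.08, "translation": [0.035, -0.024, 0], "rotation": [0, 0, 0.1]},
    {"claw": 0.08, "translation": [0.07, -0.049, 0], "rotation": [0, 0, 0.2]},
    {"claw": 0.08, "translation": [0.105, -0.073, 0], "rotation": [0, 0, 0.3]},
    {"claw": 0.08, "translation": [0.14, -0.098, 0], "rotation": [0, 0, 0.4]},
    {"claw": 0.08, "translation": [0.175, -0.122, 0], "rotation": [0, 0, 0.5]},
  ],
)

```text
t: 0.52
tcp_pos: [0.3459, -0.3408, 0.2448]
orientation: [-180.0, 0.0, -4.3]
contact_force: [0.7, 0.1, 0.3]
finger_gap: 0.0797
grip_force: 0.0
```

```bash
cat >> h.py <<'E'
from scipy.spatial.transform import Rotation as Ro
def go(p,yaw):
    o=r.get_obs(); R=Ro.from_euler('xyz',o['orientation'],degrees=True)
    T=Ro.from_euler('xyz',[180,0,yaw],degrees=True)
    print('t',o['t'].__round__(2),'tcp',o['tcp_pos'].round(4),'rpy',o['orientation'].round(2),'F',o['contact_force'].round(1),'gap',round(o['finger_gap'],4),'j6',o['joint_positions'][5].round(1))
    print('shift',R.inv().apply(np.array(p)-o['tcp_pos']).round(4),'rot',(R.inv()*T).as_rotvec().round(4))
E
python3 -c "
from h import *
go([.504,-.070,.245],-32)"
```

```text
t 0.52 tcp [ 0.3459 -0.3408  0.2448] rpy [-1.7996e+02  2.0000e-02 -4.2900e+00] F [0.7 0.1 0.3] gap 0.0797 j6 35.4
shift [ 0.1374 -0.2819 -0.    ] rot [-0.0006  0.0005  0.4836]
```

carry_out(
  motion=[
    {"claw": 0.08, "translation": [0.016, -0.034, 0], "rotation": [0, 0, 0.1]},
    {"claw": 0.08, "translation": [0.032, -0.068, 0], "rotation": [0, 0, 0.2]},
    {"claw": 0.08, "translation": [0.048, -0.1, 0], "rotation": [0, 0, 0.3]},
    {"claw": 0.08, "translation": [0.064, -0.135, 0], "rotation": [0, 0, 0.4]},
    {"claw": 0.08, "translation": [0.08, -0.168, 0], "rotation": [0, 0, 0.48]},
  ],
)

```text
t: 0.93
tcp_pos: [0.4373, -0.1787, 0.245]
orientation: [-180.0, 0.0, -31.7]
contact_force: [-0.2, -0.7, -0.7]
finger_gap: 0.0798
grip_force: 0.0
```

```bash
python3 -c "
from h import *
go([.504,-.070,.245],-32)"
```

```text
t 0.93 tcp [ 0.4373 -0.1787  0.245 ] rpy [-1.7999e+02  3.0000e-02 -3.1750e+01] F [-0.2 -0.7 -0.7] gap 0.0798 j6 84.8
shift [-0.0005 -0.1275  0.    ] rot [-0.0002  0.0005  0.0044]
```

carry_out(
  motion=[
    {"claw": 0.08, "translation": [0, -0.035, 0], "rotation": [0, 0, 0]},
    {"claw": 0.08, "translation": [0, -0.07, 0], "rotation": [0, 0, 0]},
    {"claw": 0.08, "translation": [0, -0.105, 0], "rotation": [0, 0, 0]},
    {"claw": 0.08, "translation": [0, -0.126, 0], "rotation": [0, 0, 0]},
    {"claw": 0.08, "translation": [0, -0.126, 0], "rotation": [0, 0, 0]},
  ],
)

```text
t: 1.35
tcp_pos: [0.5038, -0.0698, 0.2448]
orientation: [-179.9, 0.1, -31.2]
contact_force: [0.5, -0.5, 0.3]
finger_gap: 0.0801
grip_force: 0.0
```

Run:
```python
from h import *
save('wrist','w0'); go([.504,-.070,.245],-32)
im=cv2.imread('pics/w0.png'); cv2.imwrite('pics/w0b.png',np.clip(im*1.7,0,255).astype(np.uint8))
```

```text
t 1.4 tcp [ 0.503  -0.0716  0.2448] rpy [ 1.7999e+02  6.0000e-02 -3.1260e+01] F [-0.2 -0.6  0.1] gap 0.0802 j6 99.5
shift [ 0.     -0.0019 -0.0002] rot [0.0002 0.0011 0.0129]
```

View pics/w0b.png

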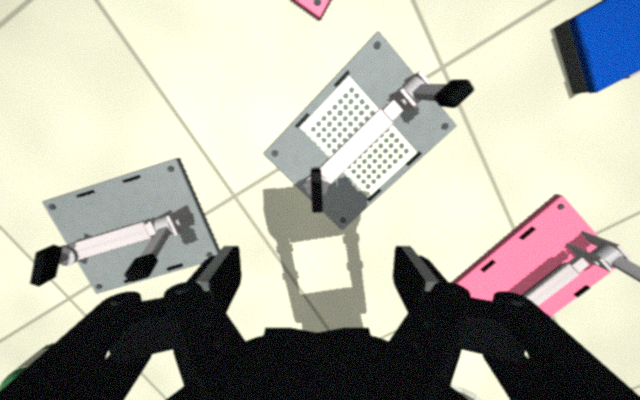

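The wrist view shows the bar upright at (317,168)–(317,212), so it lies along tool x. The base corners are (378,32), (455,126), (343,229) and (264,153). Now I'll compute the poses.

Run:
```python
from h import *
f='w0'
c=[ptz(f,*p,.012) for p in [(378,32),(455,126),(343,229),(264,153)]]
for q in c: print(q.round(4))
for i in range(4):
    d=c[(i+1)%4]-c[i]; print(np.linalg.norm(d).round(4),np.degrees(np.arctan2(d[1],d[0])).round(2))
C=np.mean(c,0);print('centre',C.round(4))
# bar top pixels via depth: height 0.075..0.087
d=np.load('pics/w0.npz');K=d['camera_matrix'];v,u=np.mgrid[140:235,270:365]
z=d['range_z'][140:235,270:365];P=(np.stack([u,v,np.ones_like(u)],-1)@np.linalg.inv(K).T*z[...,None]-d['t'])@d['R']
m=(z>0)&(P[...,2]>.074)&(P[...,2]<.092);Q=P[m];print(m.sum(),Q.mean(0).round(4),np.ptp(Q,axis=0))
(cx,cy),wh,a=cv2.minAreaRect((Q[:,:2]*1000).astype(np.float32));print(cx,cy,wh,a)
e=np.linalg.svd(Q[:,:2]-Q[:,:2].mean(0))[2][0] if len(Q)<5000 else 0;print('bar angle',np.degrees(np.arctan2(e[1],e[0])))
for p in [(317,168),(317,212)]: print(ptz(f,*p,.082).round(4))
for p in [(334,184),(398,111)]: print('strap',ptz(f,*p,.04).round(4))
```

```text
[ 0.6159 -0.2202  0.012 ]
[ 0.4735 -0.254   0.012 ]
[ 0.4269 -0.0658  0.012 ]
[ 0.5699 -0.0304  0.012 ]
0.1463 -166.65
0.1939 103.91
0.1473 13.88
0.1953 -76.38
centre [ 0.5215 -0.1426  0.012 ]
456 [ 0.5055 -0.0693  0.0811] [0.04396178 0.03085377 0.00946605]
504.70068359375 -68.78248596191406 (11.942279815673828, 46.24040985107422) 61.557559967041016
bar angle 150.80272693057424
[ 0.5264 -0.0839  0.082 ]
[ 0.485  -0.0588  0.082 ]
strap [ 0.4938 -0.0885  0.04  ]
strap [ 0.5292 -0.1935  0.04  ]
```

carry_out(
  motion=[
    {"claw": 0.06, "translation": [0, -0.001, 0.04], "rotation": [0, 0, -0.02]},
    {"claw": 0.06, "translation": [0, -0.001, 0.08], "rotation": [0, 0, -0.02]},
    {"claw": 0.06, "translation": [0, -0.001, 0.115], "rotation": [0, 0, -0.02]},
    {"claw": 0.06, "translation": [0, -0.001, 0.14], "rotation": [0, 0, -0.02]},
    {"claw": 0.06, "translation": [0, -0.001, 0.14], "rotation": [0, 0, -0.02]},
  ],
)

```text
t: 1.82
tcp_pos: [0.4982, -0.0718, 0.0993]
orientation: [179.9, 0.7, -30.4]
contact_force: [-0.5, -0.3, -1.0]
finger_gap: 0.0603
grip_force: 0.0
```

carry_out(
  motion=[
    {"claw": 0.06, "translation": [0, 0, 0.015], "rotation": [0, 0, 0]},
    {"claw": 0.06, "translation": [0, 0, 0.03], "rotation": [0, 0, 0]},
    {"claw": 0.06, "translation": [0, 0, 0.036], "rotation": [0, 0, 0]},
    {"claw": 0.06, "translation": [0, 0, 0.036], "rotation": [0, 0, 0]},
    {"claw": 0.06, "translation": [0, 0, 0.036], "rotation": [0, 0, 0]},
  ],
)

```text
t: 2.23
tcp_pos: [0.5038, -0.0731, 0.0705]
orientation: [-180.0, -0.1, -30.4]
contact_force: [0.0, -0.7, -0.1]
finger_gap: 0.0598
grip_force: 0.0
```

Run:
```python
from h import *
go([.5045,-.0693,.068],-30); go([.5045,-.0693,.068],-30)
save('wrist','w1'); save('side','s1')
a=cv2.imread('pics/w1.png');b=cv2.resize(cv2.imread('pics/s1.png')[180:330,260:410],(320,320))
c=np.zeros((400,800,3),np.uint8);c[:,:480]=a[:,80:560];c[:320,480:]=b
cv2.imwrite('pics/c1.png',np.clip(c*1.7,0,255).astype(np.uint8))
```

```text
t 2.23 tcp [ 0.5038 -0.0731  0.0705] rpy [-1.800e+02 -7.000e-02 -3.035e+01] F [ 0.  -0.7 -0.1] gap 0.0598 j6 98.5
shift [-0.0013 -0.0036  0.0025] rot [-0.     -0.0012 -0.0061]
t 2.23 tcp [ 0.5038 -0.0731  0.0705] rpy [-1.800e+02 -7.000e-02 -3.035e+01] F [ 0.  -0.7 -0.1] gap 0.0598 j6 98.5
shift [-0.0013 -0.0036  0.0025] rot [-0.     -0.0012 -0.0061]
```

View pics/c1.png

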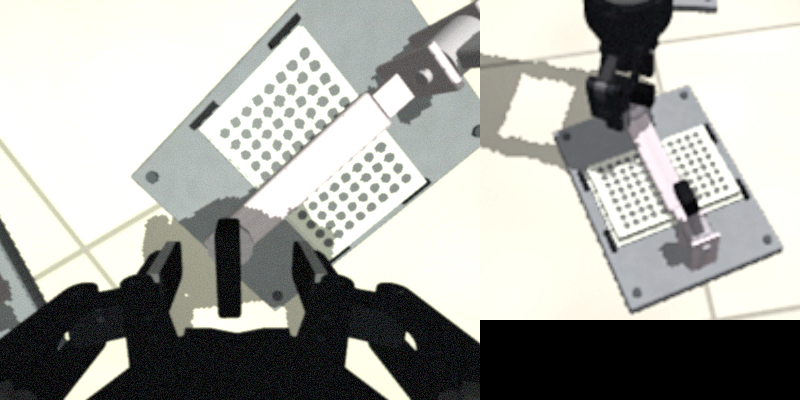

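The bar stands between the fingers, about 4 mm toward tool −y of their middle (bar at crop x≈229, mid-gap at 237), which agrees with the computed shift. I'll centre and close.

carry_out(
  motion=[
    {"claw": 0.06, "translation": [-0.001, -0.004, 0.002], "rotation": [0, 0, 0]},
    {"claw": 0.03, "translation": [-0.001, -0.004, 0.002], "rotation": [0, 0, 0]},
    {"claw": 0.0, "translation": [-0.001, -0.004, 0.002], "rotation": [0, 0, 0]},
    {"claw": 0.0, "translation": [-0.001, -0.004, 0.002], "rotation": [0, 0, 0]},
    {"claw": 0.0, "translation": [-0.001, -0.004, 0.002], "rotation": [0, 0, 0]},
  ],
)

```text
t: 2.75
tcp_pos: [0.5045, -0.0685, 0.0674]
orientation: [180.0, -0.0, -30.3]
contact_force: [-3.4, -7.0, 4.4]
finger_gap: 0.0114
grip_force: 10.7
```

carry_out(
  motion=[
    {"claw": 0.0, "translation": [0, 0, 0], "rotation": [0, 0, 0]},
    {"claw": 0.0, "translation": [0, 0, 0], "rotation": [0, 0, 0]},
    {"claw": 0.0, "translation": [0, 0, 0], "rotation": [0, 0, 0]},
  ],
)

```text
t: 3.0
tcp_pos: [0.5044, -0.0686, 0.0676]
orientation: [180.0, 0.0, -30.3]
contact_force: [-2.4, -0.2, 4.0]
finger_gap: 0.0112
grip_force: 58.9
```

Run:
```python
from h import *
go([.5045,-.0693,.068],-76.4)
```

```text
t 3.0 tcp [ 0.5044 -0.0686  0.0676] rpy [179.98   0.   -30.31] F [-2.4 -0.2  4. ] gap 0.0112 j6 99.0
shift [ 0.0004  0.0006 -0.0004] rot [ 3.000e-04 -0.000e+00  8.043e-01]
```

Gripped and centred. Turning 0.8 rad clockwise about the axis.

carry_out(
  motion=[
    {"claw": 0.0, "translation": [0, 0, 0], "rotation": [0, 0, 0.08]},
    {"claw": 0.0, "translation": [0, 0, 0], "rotation": [0, 0, 0.16]},
    {"claw": 0.0, "translation": [0, 0, 0], "rotation": [0, 0, 0.24]},
    {"claw": 0.0, "translation": [0, 0, 0], "rotation": [0, 0, 0.32]},
    {"claw": 0.0, "translation": [0, 0, 0], "rotation": [0, 0, 0.4]},
  ],
)

```text
t: 3.42
tcp_pos: [0.5046, -0.0685, 0.0675]
orientation: [-180.0, -0.0, -53.5]
contact_force: [-1.7, 0.1, 4.0]
finger_gap: 0.011
grip_force: 58.9
```

carry_out(
  motion=[
    {"claw": 0.0, "translation": [0, 0, 0], "rotation": [0, 0, 0.08]},
    {"claw": 0.0, "translation": [0, 0, 0], "rotation": [0, 0, 0.16]},
    {"claw": 0.0, "translation": [0, 0, 0], "rotation": [0, 0, 0.24]},
    {"claw": 0.0, "translation": [0, 0, 0], "rotation": [0, 0, 0.32]},
    {"claw": 0.0, "translation": [0, 0, 0], "rotation": [0, 0, 0.4]},
  ],
)

```text
t: 3.83
tcp_pos: [0.5047, -0.0684, 0.0676]
orientation: [-180.0, 0.0, -76.4]
contact_force: [-0.9, 0.5, 2.1]
finger_gap: 0.0112
grip_force: 58.8
```

carry_out(
  motion=[
    {"claw": 0.0, "translation": [0, 0, 0], "rotation": [0, 0, 0]},
    {"claw": 0.0, "translation": [0, 0, 0], "rotation": [0, 0, 0]},
  ],
)

```text
t: 4.0
tcp_pos: [0.5048, -0.0684, 0.0676]
orientation: [-180.0, 0.0, -76.0]
contact_force: [-0.6, 0.7, 3.3]
finger_gap: 0.0108
grip_force: 58.8
```

Run:
```python
from h import *
go([.5045,-.0693,.068],-76.4)
```

```text
t 4.0 tcp [ 0.5048 -0.0684  0.0676] rpy [-179.96    0.    -76.05] F [-0.6  0.7  3.3] gap 0.0108 j6 144.7
shift [ 0.0008  0.0005 -0.0004] rot [-0.0007  0.      0.0062]
```

carry_out(
  motion=[
    {"claw": 0.05, "translation": [0, 0, 0], "rotation": [0, 0, 0]},
    {"claw": 0.05, "translation": [0, 0, 0], "rotation": [0, 0, 0]},
    {"claw": 0.05, "translation": [0, 0, 0], "rotation": [0, 0, 0]},
    {"claw": 0.05, "translation": [0, 0, 0], "rotation": [0, 0, 0]},
    {"claw": 0.05, "translation": [0, 0, -0.01], "rotation": [0, 0, 0]},
  ],
)

```text
t: 4.42
tcp_pos: [0.5028, -0.0679, 0.0757]
orientation: [179.8, 0.1, -76.1]
contact_force: [-0.1, -0.2, -0.9]
finger_gap: 0.0499
grip_force: 0.0
```

carry_out(
  motion=[
    {"claw": 0.05, "translation": [0, 0, -0.035], "rotation": [0, 0, 0]},
    {"claw": 0.05, "translation": [0, 0, -0.07], "rotation": [0, 0, 0]},
    {"claw": 0.05, "translation": [0, 0, -0.105], "rotation": [0, 0, 0]},
    {"claw": 0.05, "translation": [0, 0, -0.14], "rotation": [0, 0, 0]},
    {"claw": 0.05, "translation": [0, 0, -0.15], "rotation": [0, 0, 0]},
  ],
)

```text
t: 4.83
tcp_pos: [0.5072, -0.0695, 0.2345]
orientation: [-179.5, -0.4, -76.1]
contact_force: [0.9, -0.7, 0.4]
finger_gap: 0.0502
grip_force: 0.0
```

carry_out(
  motion=[
    {"claw": 0.0, "translation": [0, 0, 0], "rotation": [0, 0, 0]},
    {"claw": 0.0, "translation": [0, 0, 0], "rotation": [0, 0, 0]},
    {"claw": 0.0, "translation": [0, 0, 0], "rotation": [0, 0, 0]},
  ],
)

```text
t: 5.08
tcp_pos: [0.5034, -0.0681, 0.2254]
orientation: [179.8, 0.1, -76.2]
contact_force: [0.6, -0.0, 0.7]
finger_gap: 0.0146
grip_force: 0.0
```

Run:
```python
from h import *
go([.5045,-.0693,.22],-76.4)
im=save('wrist','w2')
cv2.imwrite('pics/w2b.png',np.clip(cv2.imread('pics/w2.png')*1.7,0,255).astype(np.uint8))
d=im;K=d['camera_matrix'];v,u=np.mgrid[0:400,0:640];z=d['range_z']
P=(np.stack([u,v,np.ones_like(u)],-1)@np.linalg.inv(K).T*z[...,None]-d['t'])@d['R']
m=(z>0)&(P[...,2]>.070)&(P[...,2]<.092)&(np.hypot(P[...,0]-.5045,P[...,1]+.069)<.035)
Q=P[m];print(m.sum(),cv2.minAreaRect((Q[:,:2]*1000).astype(np.float32)))
e=np.linalg.svd(Q[:,:2]-Q[:,:2].mean(0),full_matrices=False)[2][0];print(np.degrees(np.arctan2(e[1],e[0])))
m=(z>0)&(P[...,2]>.122)&(P[...,2]<.16)&(np.hypot(P[...,0]-.537,P[...,1]+.215)<.08);Q=P[m];print('lever end',m.sum(),Q.mean(0) if m.any() else 0, Q.max(0) if m.any() else 0)
```

```text
t 5.08 tcp [ 0.5034 -0.0681  0.2254] rpy [ 1.7984e+02  1.2000e-01 -7.6150e+01] F [ 0.6 -0.   0.7] gap 0.0146 j6 144.8
shift [ 0.0015 -0.0008  0.0054] rot [0.0028 0.002  0.0043]
517 ((505.2213439941406, -69.44497680664062), (11.250012397766113, 45.21503829956055), 13.844861030578613)
104.55688415612407
lever end 511 [ 0.52411524 -0.21292491  0.13055951] [ 0.53279448 -0.20658055  0.13470882]
```

View pics/w2b.png

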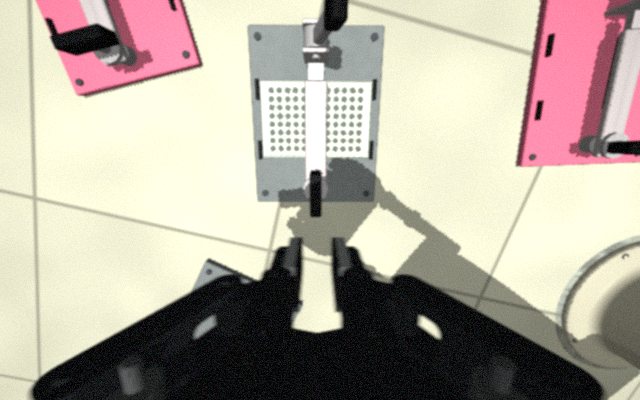

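The nut bar is in line: 104° measured against the strap's 103.6°. The lever end is near (0.525,-0.213,0.133), leaning about 11° to −x. Next I take the closed fingers to the −x side of the lever.

carry_out(
  motion=[
    {"claw": 0.0, "translation": [0.033, 0.013, 0], "rotation": [0, 0, 0]},
    {"claw": 0.0, "translation": [0.066, 0.026, 0], "rotation": [0, 0, 0]},
    {"claw": 0.0, "translation": [0.1, 0.04, 0], "rotation": [0, 0, 0]},
    {"claw": 0.0, "translation": [0.133, 0.053, 0], "rotation": [0, 0, 0]},
    {"claw": 0.0, "translation": [0.149, 0.059, 0], "rotation": [0, 0, 0]},
  ],
)

```text
t: 5.55
tcp_pos: [0.4811, -0.2302, 0.2252]
orientation: [179.8, 0.1, -76.3]
contact_force: [-0.4, -0.3, 0.0]
finger_gap: 0.0005
grip_force: 0.0
```

carry_out(
  motion=[
    {"claw": 0.0, "translation": [0, 0, 0], "rotation": [0, 0, 0]},
    {"claw": 0.0, "translation": [0, 0, 0.03], "rotation": [0, 0, 0]},
    {"claw": 0.0, "translation": [0, 0, 0.06], "rotation": [0, 0, 0]},
    {"claw": 0.0, "translation": [0, 0, 0.085], "rotation": [0, 0, 0]},
    {"claw": 0.0, "translation": [0, 0, 0.085], "rotation": [0, 0, 0]},
  ],
)

```text
t: 5.97
tcp_pos: [0.4788, -0.2232, 0.1351]
orientation: [179.5, 0.6, -76.1]
contact_force: [-0.9, 1.4, -1.0]
finger_gap: 0.0001
grip_force: 0.0
```

Run:
```python
from h import *
go([.482,-.227,.133],-76.3)
save('wrist','w3'); save('side','s3')
a=cv2.imread('pics/w3.png');b=cv2.resize(cv2.imread('pics/s3.png')[160:340,260:440],(320,320))
c=np.zeros((400,800,3),np.uint8);c[:,:480]=a[:,80:560];c[:320,480:]=b
cv2.imwrite('pics/c3.png',np.clip(c*1.7,0,255).astype(np.uint8))
```

```text
t 5.97 tcp [ 0.4788 -0.2232  0.1351] rpy [179.52   0.65 -76.13] F [-0.9  1.4 -1. ] gap 0.0001 j6 128.0
shift [ 0.0044 -0.0022  0.002 ] rot [0.0084 0.0113 0.003 ]
```

View pics/c3.png

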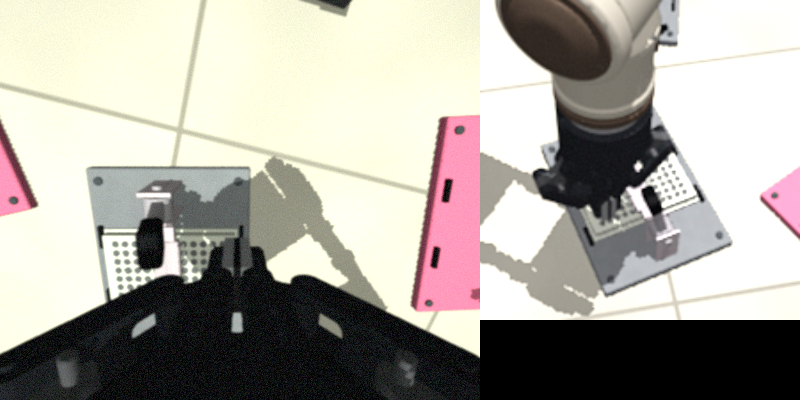

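The fingertips at (237,250) stand beside the lever end (150,242), on its −x side, about 6 mm short in tool x. Pushing over the top.

carry_out(
  motion=[
    {"claw": 0.0, "translation": [0.006, 0.0, 0.002], "rotation": [0, 0, 0]},
    {"claw": 0.0, "translation": [0.006, -0.012, 0.002], "rotation": [0, 0, 0]},
    {"claw": 0.0, "translation": [0.006, -0.025, 0.002], "rotation": [0, 0, 0]},
    {"claw": 0.0, "translation": [0.006, -0.038, 0.001], "rotation": [0, 0, 0]},
    {"claw": 0.0, "translation": [0.006, -0.05, 0.0], "rotation": [0, 0, 0]},
  ],
)

```text
t: 6.48
tcp_pos: [0.5344, -0.2221, 0.1446]
orientation: [-179.9, -0.2, -76.2]
contact_force: [-0.5, -0.5, -0.4]
finger_gap: 0.0002
grip_force: 0.9
```

```bash
cat >> h.py <<'E'
PV=np.array([.5405,-.215]);X=np.array([.9716,.2368]);Y=np.array([-.2368,.9716])
def sz():
    o=r.get_obs();d=o['tcp_pos'][:2]-PV;print('s',d@X*1000,'y',d@Y*1000,'z',o['tcp_pos'][2]*1000,'Fs',o['contact_force'][:2]@X,'Fz',o['contact_force'][2],'rpy',o['orientation'].round(1))
E
python3 -c "
from h import *
sz()"
```

```text
s -7.6328032938520325 y -5.465867291568911 z 144.6289326923916 Fs -0.5962365127996108 Fz -0.4015866402167041 rpy [-179.9   -0.2  -76.2]
```

Run:
```python
from h import *
save('wrist','w4'); save('side','s4');sz()
a=cv2.imread('pics/w4.png');b=cv2.resize(cv2.imread('pics/s4.png')[200:320,300:420],(320,320),interpolation=2)
c=np.zeros((400,800,3),np.uint8);c[:,:480]=a[:,80:560];c[:320,480:]=b
cv2.imwrite('pics/c4.png',np.clip(c*1.7,0,255).astype(np.uint8))
```

```text
s -6.818508343060323 y -5.338012281924908 z 144.63010868784406 Fs -0.3347757815084486 Fz 0.4514655799576484 rpy [-179.8   -0.2  -76.1]
```

View pics/c4.png

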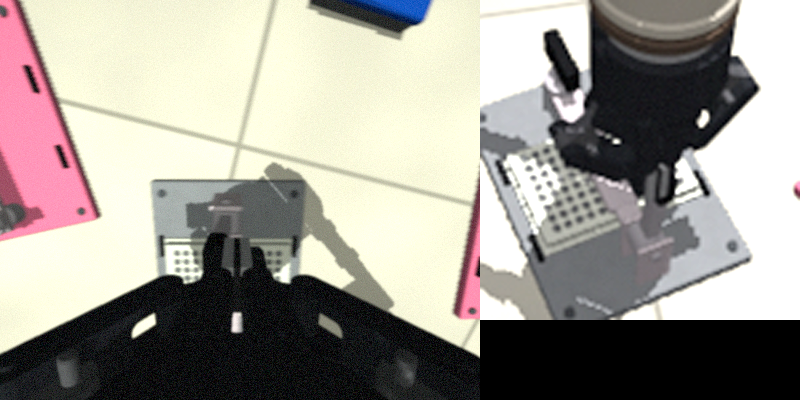

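The lever's black end at (212,265) is now left (+x) of the fingers at (240,260), pushed to about upright. The tips ride a bit high, so I'll lower them and follow the arc.

carry_out(
  motion=[
    {"claw": 0.0, "translation": [0, 0, 0.01], "rotation": [0, 0, 0]},
    {"claw": 0.0, "translation": [0, -0.005, 0.011], "rotation": [0, 0, 0]},
    {"claw": 0.0, "translation": [0, -0.013, 0.012], "rotation": [0, 0, 0]},
    {"claw": 0.0, "translation": [0, -0.022, 0.015], "rotation": [0, 0, 0]},
    {"claw": 0.0, "translation": [0, -0.033, 0.022], "rotation": [0, 0, 0]},
  ],
)

```text
t: 7.0
tcp_pos: [0.5724, -0.2151, 0.1298]
orientation: [-179.0, -0.6, -76.2]
contact_force: [8.0, 4.5, 17.6]
finger_gap: -0.0
grip_force: 8.8
```

carry_out(
  motion=[
    {"claw": 0.0, "translation": [0, 0, 0], "rotation": [0, 0, 0]},
    {"claw": 0.0, "translation": [0, 0, 0], "rotation": [0, 0, 0]},
  ],
)

```text
t: 7.17
tcp_pos: [0.5653, -0.2136, 0.1213]
orientation: [-179.9, -0.1, -76.1]
contact_force: [-0.6, 0.4, -0.3]
finger_gap: 0.0
grip_force: 0.0
```

```bash
python3 -c "
from h import *
sz()"
```

```text
s 24.424419538876652 y -4.545115512414153 z 121.32743079057838 Fs -0.5214111097970779 Fz -0.27965667531555755 rpy [-1.799e+02 -1.000e-01 -7.610e+01]
```

Run:
```python
from h import *
for n in ('side','top','wrist'):
    d=save(n,n+'5');v,u=np.mgrid[0:400,0:640];z=d['range_z']
    P=(np.stack([u,v,np.ones_like(u)],-1)@np.linalg.inv(d['camera_matrix']).T*z[...,None]-d['t'])@d['R']
    D=P[...,:2]-PV;s=D@X*1000;y=D@Y*1000;h=P[...,2]*1000
    m=(z>0)&(abs(y)<16)&(h>52)&(h<140)&(abs(s)<95)
    b=d['color'].max(-1)
    print(n,m.sum())
    for s0 in range(-90,90,10):
        k=m&(s>=s0)&(s<s0+10)
        if k.sum()>3: print(s0,k.sum(),'h',np.percentile(h[k],[5,50,95]).round(),'bright',np.median(b[k]),'px',np.median(u[k]),np.median(v[k]))
```

```text
side 459
-20 32 h [53. 55. 62.] bright 68.5 px 356.0 290.0
-10 98 h [55. 60. 62.] bright 85.0 px 360.0 288.0
0 96 h [57. 62. 70.] bright 77.5 px 366.0 285.0
10 128 h [ 62.  83. 136.] bright 68.5 px 372.0 276.5
20 28 h [ 78.  87. 134.] bright 66.5 px 376.0 277.0
30 25 h [ 93. 114. 135.] bright 31.0 px 385.0 269.0
40 42 h [104. 115. 121.] bright 11.5 px 389.0 266.5
50 10 h [114. 116. 118.] bright 7.0 px 392.0 263.5
top 18
10 8 h [118. 125. 136.] bright 22.5 px 417.5 177.0
20 10 h [ 87. 118. 137.] bright 15.5 px 415.5 175.0
wrist 4000
-20 108 h [53. 58. 62.] bright 62.0 px 363.0 228.0
-10 541 h [55. 61. 62.] bright 75.0 px 355.0 229.0
0 539 h [55. 62. 72.] bright 64.0 px 342.0 228.0
10 732 h [ 61. 117. 136.] bright 47.0 px 332.0 247.0
20 641 h [ 82. 124. 138.] bright 43.0 px 313.0 249.0
30 533 h [100. 115. 134.] bright 12.0 px 293.0 252.0
40 729 h [107. 118. 121.] bright 10.0 px 275.0 260.0
50 177 h [114. 116. 118.] bright 15.0 px 262.0 263.0
```

The lever is on the +x side at about 36° past upright, with its end at s≈48, z≈118. Continuing the arc, in smaller steps.

carry_out(
  motion=[
    {"claw": 0.0, "translation": [0, -0.006, 0.002], "rotation": [0, 0, 0]},
    {"claw": 0.0, "translation": [0, -0.012, 0.004], "rotation": [0, 0, 0]},
    {"claw": 0.0, "translation": [0, -0.017, 0.007], "rotation": [0, 0, 0]},
    {"claw": 0.0, "translation": [0, -0.021, 0.011], "rotation": [0, 0, 0]},
    {"claw": 0.0, "translation": [0, -0.024, 0.015], "rotation": [0, 0, 0]},
  ],
)

```text
t: 7.73
tcp_pos: [0.5888, -0.2074, 0.1048]
orientation: [-180.0, -0.0, -76.1]
contact_force: [0.2, -0.1, 2.0]
finger_gap: -0.0
grip_force: 0.8
```

carry_out(
  motion=[
    {"claw": 0.0, "translation": [0, -0.001, 0.002], "rotation": [0, 0, 0]},
    {"claw": 0.0, "translation": [0, -0.002, 0.004], "rotation": [0, 0, 0]},
    {"claw": 0.0, "translation": [0, -0.002, 0.004], "rotation": [0, 0, 0]},
  ],
)

```text
t: 7.98
tcp_pos: [0.5903, -0.2068, 0.1009]
orientation: [-180.0, 0.0, -76.1]
contact_force: [-0.7, 0.4, 0.2]
finger_gap: -0.0001
grip_force: 0.0
```

```bash
cat >> h.py <<'E'
def lev(n='wrist'):
    d=save(n,n+'_l');v,u=np.mgrid[0:400,0:640];z=d['range_z']
    P=(np.stack([u,v,np.ones_like(u)],-1)@np.linalg.inv(d['camera_matrix']).T*z[...,None]-d['t'])@d['R']
    D=P[...,:2]-PV;s=D@X*1000;y=D@Y*1000;h=P[...,2]*1000
    m=(z>0)&(abs(y)<16)&(h>52)&(h<140)&(abs(s)<115);b=d['color'].max(-1)
    for s0 in range(0,110,10):
        k=m&(s>=s0)&(s<s0+10)
        if k.sum()>3: print(n,s0,k.sum(),'h',np.percentile(h[k],[5,50,95]).round(),'bright',np.median(b[k]))
E
python3 -c "
from h import *
sz();lev();lev('side')"
```

```text
s 50.38166705846933 y -3.8011891641734747 z 100.92291331511457 Fs -0.5474203043791682 Fz 0.22466540767977206 rpy [-180.     0.   -76.1]
wrist 0 698 h [55. 60. 62.] bright 77.0
wrist 10 543 h [ 55.  62. 139.] bright 69.0
wrist 20 524 h [ 62.  69. 139.] bright 67.0
wrist 30 668 h [ 68. 106. 138.] bright 23.0
wrist 40 1219 h [ 92. 123. 138.] bright 21.0
wrist 50 1281 h [ 87. 123. 138.] bright 19.0
wrist 60 806 h [ 82.  96. 137.] bright 12.0
wrist 70 604 h [ 86.  93. 139.] bright 14.5
wrist 80 132 h [135. 138. 140.] bright 24.0
side 0 79 h [56. 60. 63.] bright 87.0
side 10 60 h [56. 61. 65.] bright 84.0
side 20 54 h [61. 67. 70.] bright 84.0
side 30 112 h [ 68.  96. 139.] bright 63.5
side 40 62 h [ 71.  94. 120.] bright 60.0
side 50 29 h [ 78. 114. 137.] bright 39.0
side 60 33 h [ 82.  91. 111.] bright 17.0
side 70 19 h [ 82.  90. 131.] bright 10.0
```

Nearly home, at about 60–63°. Pressing down in small steps until a firm reaction shows.

carry_out(
  motion=[
    {"claw": 0.0, "translation": [0, -0.001, 0.001], "rotation": [0, 0, 0]},
    {"claw": 0.0, "translation": [0, -0.001, 0.002], "rotation": [0, 0, 0]},
    {"claw": 0.0, "translation": [0, -0.002, 0.003], "rotation": [0, 0, 0]},
    {"claw": 0.0, "translation": [0, -0.002, 0.004], "rotation": [0, 0, 0]},
    {"claw": 0.0, "translation": [0, -0.002, 0.004], "rotation": [0, 0, 0]},
  ],
)

```text
t: 8.5
tcp_pos: [0.5921, -0.2067, 0.0981]
orientation: [180.0, -0.0, -76.2]
contact_force: [-3.2, 0.9, 5.8]
finger_gap: 0.0
grip_force: 2.8
```

```bash
python3 -c "
from h import *
sz()"
```

```text
s 52.15060420262797 y -4.121644975219361 z 98.05836560745563 Fs -2.9388086379644367 Fz 5.76075969404687 rpy [180.   -0.  -76.2]
```

carry_out(
  motion=[
    {"claw": 0.0, "translation": [0, 0, 0.001], "rotation": [0, 0, 0]},
    {"claw": 0.0, "translation": [0, 0, 0.002], "rotation": [0, 0, 0]},
    {"claw": 0.0, "translation": [0, 0, 0.003], "rotation": [0, 0, 0]},
    {"claw": 0.0, "translation": [0, 0, 0.003], "rotation": [0, 0, 0]},
  ],
)

```text
t: 8.83
tcp_pos: [0.5926, -0.2068, 0.0974]
orientation: [-180.0, -0.0, -76.1]
contact_force: [-7.1, 3.1, 17.2]
finger_gap: -0.0002
grip_force: 9.1
```

```bash
python3 -c "
from h import *
sz()"
```

```text
s 52.544408257360885 y -4.31725461527714 z 97.40784514901019 Fs -6.18145231919958 Fz 17.22732543549442 rpy [-180.    -0.   -76.1]
```

It is on the stop: 17 N with almost no further travel. Backing off upward and looking.

carry_out(
  motion=[
    {"claw": 0.0, "translation": [0, 0.003, -0.02], "rotation": [0, 0, 0]},
    {"claw": 0.0, "translation": [0, 0.006, -0.05], "rotation": [0, 0, 0]},
    {"claw": 0.0, "translation": [0, 0.01, -0.08], "rotation": [0, 0, 0]},
    {"claw": 0.0, "translation": [0, 0.03, -0.11], "rotation": [0, 0, 0]},
    {"claw": 0.0, "translation": [0, 0.06, -0.13], "rotation": [0, 0, 0]},
  ],
)

```text
t: 9.25
tcp_pos: [0.5353, -0.2212, 0.2277]
orientation: [-179.8, -0.2, -76.1]
contact_force: [0.1, -0.5, 0.4]
finger_gap: -0.0
grip_force: 0.0
```

carry_out(
  motion=[
    {"claw": 0.0, "translation": [0, 0.04, 0], "rotation": [0, 0, 0]},
    {"claw": 0.0, "translation": [-0.02, 0.075, 0], "rotation": [0, 0, 0]},
    {"claw": 0.0, "translation": [-0.04, 0.1, 0], "rotation": [0, 0, 0]},
    {"claw": 0.0, "translation": [-0.04, 0.1, 0], "rotation": [0, 0, 0]},
    {"claw": 0.0, "translation": [-0.04, 0.1, 0], "rotation": [0, 0, 0]},
  ],
)

```text
t: 9.67
tcp_pos: [0.4259, -0.2053, 0.224]
orientation: [-180.0, 0.0, -76.2]
contact_force: [0.4, -1.0, -0.3]
finger_gap: 0.0002
grip_force: 0.0
```

Run:
```python
from h import *
sz();lev('wrist');lev('top');lev('side')
a=cv2.imread('pics/wrist_l.png');b=cv2.resize(cv2.imread('pics/side_l.png')[190:340,280:430],(320,320),interpolation=2)
c=np.zeros((400,800,3),np.uint8);c[:,:480]=a[:,80:560];c[:320,480:]=b
cv2.imwrite('pics/c6.png',np.clip(c*1.7,0,255).astype(np.uint8))
d=np.load('pics/wrist_l.npz');v,u=np.mgrid[0:400,0:640];z=d['range_z']
P=(np.stack([u,v,np.ones_like(u)],-1)@np.linalg.inv(d['camera_matrix']).T*z[...,None]-d['t'])@d['R']
m=(z>0)&(P[...,2]>.070)&(P[...,2]<.092)&(np.hypot(P[...,0]-.5045,P[...,1]+.069)<.035);Q=P[m];print(m.sum())
if m.sum()>50: print('nut',cv2.minAreaRect((Q[:,:2]*1000).astype(np.float32)))
```

```text
s -109.01260101736837 y 36.524514057295065 z 223.9520840557379 Fs 0.1169704662187546 Fz -0.3327866468513062 rpy [-180.     0.   -76.2]
wrist 0 255 h [57. 60. 62.] bright 131.0
wrist 10 179 h [59. 62. 64.] bright 125.0
wrist 20 171 h [62. 66. 69.] bright 126.0
wrist 30 169 h [69. 71. 73.] bright 127.0
wrist 40 189 h [73. 76. 78.] bright 127.0
wrist 50 308 h [77. 82. 85.] bright 24.0
wrist 60 316 h [84. 87. 89.] bright 24.0
wrist 70 118 h [87. 89. 91.] bright 26.5
top 0 45 h [55. 62. 66.] bright 79.0
top 10 31 h [56. 63. 66.] bright 76.0
top 20 23 h [63. 67. 71.] bright 77.0
top 30 23 h [68. 71. 76.] bright 77.0
top 40 27 h [71. 77. 81.] bright 77.0
top 50 33 h [79. 83. 85.] bright 11.0
top 60 37 h [82. 88. 91.] bright 6.0
top 70 28 h [85. 89. 92.] bright 16.0
side 0 80 h [56. 60. 62.] bright 147.0
side 10 63 h [54. 61. 64.] bright 141.0
side 20 49 h [60. 66. 69.] bright 141.0
side 30 51 h [65. 70. 74.] bright 141.0
side 40 55 h [69. 75. 79.] bright 141.0
side 50 73 h [75. 81. 84.] bright 22.0
side 60 81 h [78. 86. 90.] bright 21.0
side 70 35 h [83. 88. 91.] bright 19.0
159
nut ((508.58929443359375, -86.38912963867188), (11.574711799621582, 12.03870677947998), 12.309385299682617)
```

View pics/c6.png

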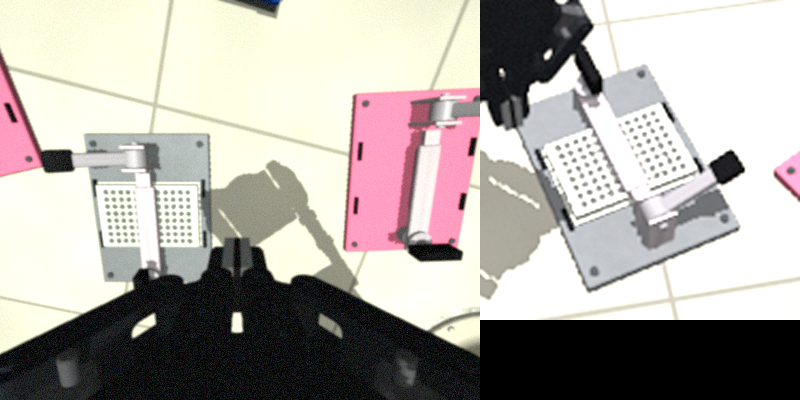

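The lever (black end at (57,160) in the wrist crop) lies over to +x. Its slope is about 25° above level, so it is home. The nut bar at (587,70) in the side crop is still in line with the strap, and the arm is clear.

```bash
python3 -c "
from h import *
print(r.hand_in())"
```

```text
the job is handed in; nothing more can be done
None
```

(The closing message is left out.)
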